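Swing the soft-close spice-cabinet door shut and shadow it

ROBOT

A 6-joint arm with a two-finger parallel gripper is mounted at the origin on the work surface. World frame = base frame: x ahead of the robot, y to its left, z up, the work surface at z = 0. Lengths are in m, angles in degrees, forces in N, time in s.
With the tool pointing down it reaches from about 0.275 to 0.725 m from the base axis. Payload 5.6 kg.
Tool frame: the origin (TCP) lies between the finger pads, 19 mm behind the fingertips; this is the grasp point; z points along the fingers, y is the line along which they close (so a half turn about z gives the same grasp; the last joint's range is limited). The gripper opens to 85 mm and grips with 20 to 120 N. Pads are 22 mm wide; open, the fingers measure 114 mm over their backs; the gripper's body (76 mm by 85 mm) begins 54 mm behind the grasp point. The pads swing forward as they close: fully open they stand 13 mm farther back than shut.
Start: joints at [80.764, 14.616, 6.199, 0, -81.583, -16.306], TCP at [0.237, 0.496, 0.25] pointing down, gripper open.
Joint ranges: [-168.99, 168.99], [-69.2, 112.95], [-62.41, 85.93], [-164.36, 98.24], [-168.68, -3.75], [-174.98, 174.98]. Speed limits (degrees/s): [147.25, 147.25, 180, 180, 180, 180].

INTERFACE

Orientations are given as a 3x3 rotation matrix whose columns are the frame's x, y, z axes.
In Python, from cell import ctrl gives the robot as it stands. Calls block until the motion is done:
- ctrl.move_to(position, orientation): joint-space move of the TCP to a pose.
- ctrl.move_l(position, orientation=None, vel=0.15, max_force=None): straight line of the TCP; orientation=None keeps the orientation; vel is the mean speed in m/s. With max_force (N) it stops when the force on the tool has changed by that much, and returns True; else False.
- ctrl.set_joints(angles): joint-space move.
- ctrl.open_gripper() and ctrl.gripper_close(force=None): open the fingers fully, or close them until they stop; force is the grip in N (None keeps the last).
- ctrl.dwell(seconds).
- ctrl.inverse_kinematics(position, orientation): joint angles nearest the present ones, or None.
- ctrl.camera(name): name is "side" or "top"; returns a dict with "img" (400x640x3 uint8, blue, green, red), "fx", "fy", "cx", "cy" (pixels), "rvec" (rotation vector, rad) and "tvec" (3), from world to camera coordinates, as OpenCV has them. Camera axes: x right, y down, z forward; pixel columns grow to the right and rows downward; lengths in m; the calibration is good to about 2 mm. A picture is of the moment at which its call begins. There is no depth.
A pose or a line that the arm cannot do raises ctrl.IKError and nothing moves.
- ctrl.close_job(): hands the job in; it is judged then, once.
Trained networks look in a picture, given as the dict that the camera call returned (one of the last four; its "shot" number tells which), for a name from the list of things; names that differ only in an ending like _2 or _b are one class to them, and where a whole thing is asked for, a point or a joint stands for the part that bears it (a point fixed in the world has none). Each returns a list of dicts, best first, with "p" (0 to 1); they miss things now and then, are a little off and sometimes report something else, mostly with a low value. They report only what shows in the picture. A call takes as long as a camera call.
- ctrl.boxes_of(picture, name): "box" ([centre column, centre row, width, height] in pixels, round what is visible of it).
Readings, each from a call of its own:
- ctrl.get_clock(): time.
- ctrl.get_joint_positions(): joint angles.
- ctrl.get_qd(): joint speeds.
- ctrl.get_joint_torque(): joint torques, N m.
- ctrl.get_ee_pos(): TCP position.
- ctrl.get_tool_rot(): TCP orientation.
- ctrl.get_force(): force on the tool from outside, world axes, zero at the start.
- ctrl.get_wrist_torque(): the same for the moment, N m.
- ctrl.get_gripper_width(): finger opening in m.
- ctrl.get_grasp_force(): force on a finger pad.
Only numpy, scipy, OpenCV 4.12 (cv2) and the standard library are available. Lean on these libraries where they do the work, as an engineer would, in place of code of your own. Each camera call takes 0.05 s, during which the arm holds its last target. There are 200 camera calls.

TASK

The damped door of the low spice cabinet stands open: push it with the fingers so that it swings shut on its own, then fly along with it, keeping the fingertips hovering 1 to 5 cm above the lime-green cap on its top free corner, never more than 2 cm off to the side and never touching the door, for at least 3 seconds without a break while it is still swinging and before it is home. Then see it fully shut, easing it the last bit with a gentle push if it stops short; it must not slam, and nothing else on the slab may be disturbed.

Things in the scene. Friction and masses are not known exactly. Their poses are not given: they have to be found in the camera images.
- door (a joint): Door angle, rad: 0 fully shut (stop), grows as it opens (anticlockwise from above), stop at 2.2; starts at 1.7 to 1.95. No spring: after a push it coasts, slowing with a time constant of nominally 3 s (0.75 to 1.3 times that, as the hidden mass), and stays where it stops. Setting free at about 0.45 rad/s some 1.4 rad from shut suits. Over 0.45 rad/s at the stop is a slam.
- door_cap (a point): Centre of the top face, 210 mm above the slab, of the lime-green cap on the door's top free corner. Cap 40 mm along the door, 30 mm across (6 mm proud of either face), 10 mm thick. 220 mm from the hinge along the door, 9 mm from it towards the outer face. Turns with the door: x points from outer to inner face (the way it closes), y from hinge to free edge, z up.
- door_hinge (a point): Point on the door's upright hinge axis, 200 mm above the slab, on the inner face. Cream door panel: 240 mm wide from here to its free edge, 18 mm thick, from 10 to 200 mm above the slab, nominally 0.9 kg, 0.018 kg m2 about the hinge, hinge damper 0.006 N m s/rad, friction 0.0003 N m. It can creep back a little after meeting the stop. Axes as for the cap.
- cabinet: Fixed low wooden spice cabinet, 262 wide, 150 deep, 196 mm high, in the slab's left part; origin on the slab under the hinge axis. Its open front faces its own -x; the opening runs 250 mm along its +y, the carcass 150 mm back along +x. Shut, the door covers the opening, its outer face 18 mm in front of the origin.
- idli_stand: Loose stainless idli stand: three round plates of 160 mm diameter on a post, 217 mm high; origin under its centre. A bystander.
- chutney_box: Loose lime-green plastic box with lid, 106 x 81 x 62 mm; origin under its centre. A bystander.
- tongs: Loose steel tongs lying flat along their own x, about 235 x 85 x 8 mm; origin at the underside near the middle. A bystander.
- ramekin: Loose white ceramic ramekin, 84 mm across, 45 mm high; origin under its centre. A bystander.

How it is judged (in metres and radians):
On the way, in this order (a step that is already met when the one before it is completed fails the run):
1. for 3 s the tool centre keeps within 20 mm sideways of the cap centre and 22 to 85 mm above it, door untouched, closing by itself faster than 0.04 rad/s, still over 0.08 rad from shut (horizontal distance between the grasp point and door_cap below 0.02 m and z of the grasp point in the frame of door_cap between 0.022 and 0.085 m and velocity of joint door below -0.04 rad/s and value of joint door above 0.08 rad and contact force between each of the fingers, the arm and door below 0.3 N), for 3 s.
2. the door is home: within 0.04 rad of shut (value of joint door below 0.04 rad), for 0.2 s.
At the end, for the whole second after the job is handed in: The door is within 0.06 rad of fully shut and at rest, released, and every loose thing is at rest where it stood (within 25 mm) (value of joint door below 0.06 rad and velocity of joint door between -0.03 and 0.03 rad/s and linear speed of each of idli_stand, chutney_box, tongs, ramekin below 0.02 m/s and distance of each of idli_stand, chutney_box, tongs, ramekin from where it was at the start of the episode below 0.025 m); the robot touches nothing.
It fails at once if the door slams: it reaches its last 0.05 rad faster than 0.45 rad/s (value of joint door below 0.05 rad and velocity of joint door below -0.45 rad/s).
It fails at once if a bystander is moved by more than 25 mm or tipped (distance of any of idli_stand, chutney_box, tongs, ramekin from where it was at the start of the episode above 0.025 m or angle between any of idli_stand, chutney_box, tongs, ramekin's own z axis and vertical above 0.3 rad).
It fails at once if the door is struck or shoved with more than 25 N (contact force between any of the fingers, the arm and door above 25 N).
It also fails if it takes over 51 s, if anything falls off the work surface, if the arm or the gripper's body presses on something with over 40 N, if the wrist force passes 120 N, or if a joint passes its speed limit or range.

## Working session

There is one attempt and no reset: what is moved stays moved. The work goes in short steps, each a Python script; the robot and the scene stay as the last script left them, time stands still between calls to the robot, and variables do not carry over. Pictures are saved under pics/ and viewed, at most 10 in all, crops included, and the job is handed in when it is done.

```bash
ls; mkdir -p pics
python3 - <<'E'
from cell import ctrl
import cv2,numpy as np
for n in("side","top"):
    p=ctrl.camera(n);cv2.imwrite(f"pics/{n}0.png",p["img"])
    R=cv2.Rodrigues(np.array(p["rvec"],float))[0];print(n,p["fx"],p["cx"],p["cy"],"pos",-R.T@np.array(p["tvec"]).ravel(),"fwd",R[2])
    for t in("door","door_cap","cabinet","idli_stand","chutney_box","tongs","ramekin"):
        print(t,[(np.round(b["box"],1).tolist(),round(b["p"],2)) for b in ctrl.boxes_of(p,t)[:2]])
print(ctrl.get_clock())
E
```

```text
pics
side 425.3792587810384 321.8737723725013 194.36130832508698 pos [ 1.15693196 -0.48753572  1.09333462] fwd [-0.51521492  0.38420682 -0.76611925]
door [([367.4, 212.3, 77.9, 67.0], 0.81), ([278.6, 255.1, 26.6, 30.1], 0.64)]
door_cap [([370.1, 212.6, 82.7, 68.0], 0.92)]
cabinet [([391.8, 178.9, 132.4, 125.7], 0.81), ([368.6, 212.8, 83.1, 68.3], 0.74)]
idli_stand [([224.8, 299.6, 76.1, 72.4], 0.72), ([218.9, 246.7, 44.1, 31.3], 0.63)]
chutney_box [([218.1, 249.1, 44.1, 32.1], 0.67)]
tongs [([270.1, 224.2, 74.9, 43.7], 0.89)]
ramekin [([282.0, 253.6, 29.0, 28.5], 0.95)]
top 362.6474182221602 321.6506277923572 200.34793221041087 pos [ 0.41960104 -0.0129205   1.02050183] fwd [ 0.12547761 -0.00500027 -0.99208385]
door [([284.6, 163.7, 102.3, 44.7], 0.76), ([367.3, 256.0, 83.6, 32.3], 0.3)]
door_cap [([282.7, 165.9, 100.2, 41.7], 0.65)]
cabinet [([223.3, 178.6, 212.4, 131.8], 0.81)]
idli_stand [([463.8, 171.5, 77.7, 65.8], 0.83)]
chutney_box [([437.7, 245.2, 49.6, 44.9], 0.75)]
tongs [([366.6, 254.8, 79.8, 32.3], 0.66)]
ramekin [([380.9, 199.4, 29.3, 29.8], 0.67)]
0.8
```

View pics/top0.png

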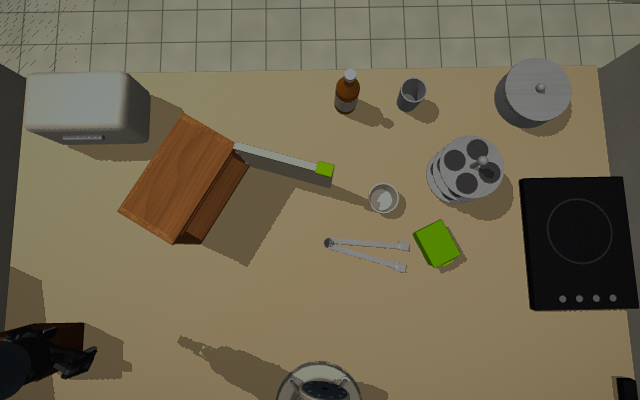

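View pics/side0.png

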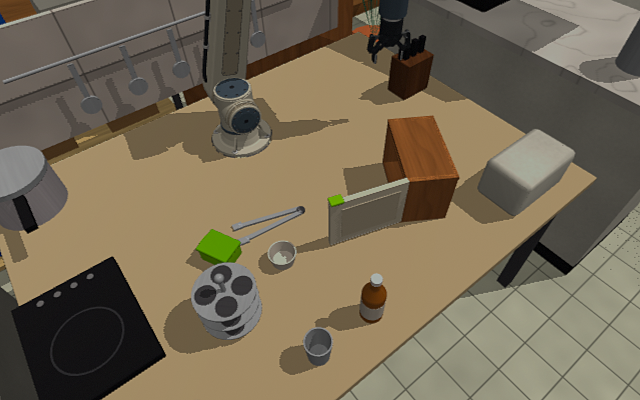

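The top view shows the hinge near (235,147), the lime cap near (325,168) and the cabinet top corners near (185,115), (118,210) and (173,243). The side view has the cap near (336,201), and both views agree. The door closes towards the robot, so I have to push from the far side. Next I'll measure the cap, hinge and cabinet edges.

```bash
cat > h.py <<'E'
import cv2,numpy as np
from scipy.optimize import least_squares
def P(p,X):
    K=np.array([[p["fx"],0,p["cx"]],[0,p["fy"],p["cy"]],[0,0,1]],float)
    return cv2.projectPoints(np.atleast_2d(np.array(X,float)),np.array(p["rvec"],float),np.array(p["tvec"],float),K,None)[0][:,0]
def ray(p,uv,z):
    R=cv2.Rodrigues(np.array(p["rvec"],float))[0];C=-R.T@np.array(p["tvec"],float).ravel()
    d=R.T@np.array([(uv[0]-p["cx"])/p["fx"],(uv[1]-p["cy"])/p["fy"],1]);return C+d*(z-C[2])/d[2]
def lime(p):
    h=cv2.cvtColor(p["img"],cv2.COLOR_BGR2HSV);return cv2.inRange(h,(32,150,60),(55,255,255))
def blobs(p):
    n,l,s,c=cv2.connectedComponentsWithStats(lime(p));return [(s[i],c[i]) for i in range(1,n) if s[i][4]>8]
def capbox(h,phi):  # phi: world heading of the door, hinge->free edge
    y=np.array([np.cos(phi),np.sin(phi)]);x=np.array([np.sin(phi),-np.cos(phi)])
    return np.array([[*(h+y*a+x*b),z] for a in(.2,.24) for b in(-.024,.006) for z in(.2,.21)])
def cap(h,phi): return h+.22*np.array([np.cos(phi),np.sin(phi)])-.009*np.array([np.sin(phi),-np.cos(phi)])
def cen(p,h,phi):  # centroid of projected cap
    q=cv2.convexHull(P(p,capbox(h,phi)).astype(np.float32));m=cv2.moments(q);return np.array([m["m10"],m["m01"]])/m["m00"]
E
python3 - <<'E'
from cell import ctrl
from h import *
t=ctrl.camera("top");s=ctrl.camera("side")
for p in(t,s): print([(b[0].tolist(),b[1].round(2)) for b in blobs(p)])
a=min(blobs(t),key=lambda b:np.hypot(*(b[1]-[325,168])))[1]
b=min(blobs(s),key=lambda b:np.hypot(*(b[1]-[336,201])))[1]
hp=ray(t,(235,146),.2)[:2];print("hinge px",hp)
f=lambda q:np.r_[cen(t,q[:2],q[2])-a,cen(s,q[:2],q[2])-b,(q[:2]-hp)/.004]
r=least_squares(f,[*hp,np.radians(257)],diff_step=1e-4);print(r.x,np.degrees(r.x[2]),r.fun,cap(r.x[:2],r.x[2]))
for uv in((185,115),(118,210),(173,243),(235,146)): print(uv,ray(t,uv,.196))
for n,u in(("bottle top",(350,73)),):print(n,ray(t,u,.2))
for n,u,z in(("ramekin",(382,199),.02),("idli",(466,170),.15),("tongs",(330,243),0)):print(n,ray(t,u,z))
c=cv2.resize(t["img"][90:260,100:350],None,fx=3.2,fy=3.2,interpolation=cv2.INTER_CUBIC);cv2.imwrite("pics/c.png",c)
for x in r.x[:2],:print(P(t,[[*x,.2]]))
E
```

```text
[([315, 161, 20, 16, 221], array([324.42, 168.72])), ([413, 219, 48, 49, 1381], array([436.51, 243.98]))]
[([328, 194, 16, 13, 138], array([335.57, 200.1 ])), ([196, 229, 46, 36, 1090], array([218.62, 247.78]))]
hinge px [0.65440057 0.18178251]
[0.65564614 0.18624474 4.39883765] 252.0348319672195 [ 0.41474076 -0.32733626 -0.56010119 -0.37261413  0.311393    1.11555867] [ 0.59635081 -0.02580493]
(185, 115) [0.73289609 0.30143471 0.196     ]
(118, 210) [0.51041903 0.44772081 0.196     ]
(173, 243) [0.43321933 0.32002813 0.196     ]
(235, 146) [0.65554523 0.1827317  0.196     ]
bottle top [ 0.82847589 -0.09057388  0.2       ]
ramekin [ 0.54677057 -0.18598473  0.02      ]
idli [ 0.59793882 -0.37205424  0.15      ]
tongs [ 0.42809097 -0.03910088  0.        ]
[[233.08345295 145.51268425]]
```

View pics/c.png

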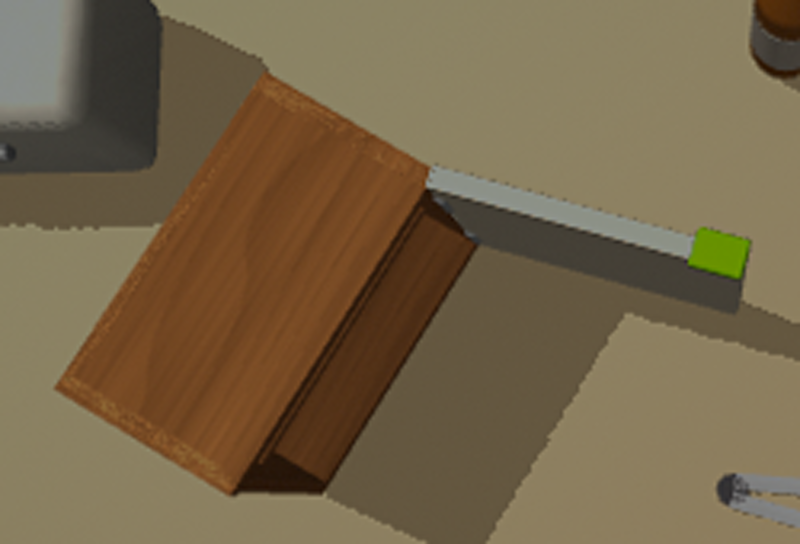

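The crop confirms the hinge corner and the lime cap. Door heading is about 252°, shut is about 147.5°, so it stands open about 1.82 rad. Next: close the gripper and go to the outer side of the cap.

```bash
cat >> h.py <<'E'
H=np.array([.6556,.1855]);PH0=np.radians(147.5)
def c_(phi): return np.array([np.sin(phi),-np.cos(phi)])
def tool(phi,s=1):
    x=s*np.r_[c_(phi),0];z=np.array([0,0,-1.]);return np.column_stack([x,np.cross(z,x),z])
def phi_of(p,guess):  # door heading from the lime blob nearest the guess
    g=cen(p,H,guess);B=[b for b in blobs(p) if np.hypot(*(b[1]-g))<45 and b[0][4]<600]
    if not B: return None,0
    b=min(B,key=lambda b:np.hypot(*(b[1]-g)))
    r=least_squares(lambda q:cen(p,H,q[0])-b[1],[guess],diff_step=1e-4);return r.x[0],b[0][4]
E
python3 - <<'E'
from cell import ctrl
from h import *
phi=np.radians(252);pp=cap(H,phi)-c_(phi)*.026
for n in("top","side"): print(n,[(np.degrees(v),a) for v,a in[phi_of(ctrl.camera(n),phi)]])
for s in(1,-1):
  for ph in(250,220,200,180,160): 
    q=ctrl.inverse_kinematics([*cap(H,np.radians(ph)),.27],tool(np.radians(243),s));print(s,ph,None if q is None else np.round(q,0))
E
```

```text
top [(np.float64(251.7362748265257), np.int32(221))]
side [(np.float64(252.55361431168805), np.int32(138))]
1 250 [  13.   19.   15.    0.  -86. -130.]
1 220 [  23.    8.    1.    0.  -83. -140.]
1 200 [  32.    4.   -3.    0.  -82. -149.]
1 180 [  41.    5.   -3.    0.  -82. -158.]
1 160 [  47.   10.    3.    0.  -83. -164.]
-1 250 [ 13.  19.  15.   0. -86.  50.]
-1 220 [ 23.   8.   1.   0. -83.  40.]
-1 200 [ 32.   4.  -3.   0. -82.  31.]
-1 180 [ 41.   5.  -3.   0. -82.  22.]
-1 160 [ 47.  10.   3.   0. -83.  16.]
```

Run:
```python
from cell import ctrl
from h import *
phi=np.radians(252);R=tool(np.radians(243),-1)
ctrl.gripper_close();t0=ctrl.get_clock()
ctrl.move_l([.237,.496,.36],vel=.3)
a=cap(H,phi)-c_(phi)*.050
t1=ctrl.get_clock();ctrl.move_to([*a,.34],R);t2=ctrl.get_clock()
ctrl.move_l([*a,.204],vel=.2);t3=ctrl.get_clock()
print(t0,t1-t0,t2-t1,t3-t2,ctrl.get_ee_pos(),ctrl.get_gripper_width())
for n in("top","side"):
    p=ctrl.camera(n);v,ar=phi_of(p,phi);print(n,v and np.degrees(v),ar)
    o=p["img"]; u=P(p,[[*a,.2]])[0].astype(int); x,y=max(u[0]-100,0),max(u[1]-75,0)
    cv2.imwrite(f"pics/{n}1.png",cv2.resize(o[y:y+150,x:x+200],None,fx=3,fy=3,interpolation=cv2.INTER_CUBIC))
im=np.vstack([cv2.imread(f"pics/{n}1.png")[:,:600] for n in("top","side")]);cv2.imwrite("pics/both1.png",cv2.resize(im,(400,600)))
```

```text
1.7667 0.5166000000000002 2.4 0.8334000000000001 [ 0.64450469 -0.04183822  0.20565479] 5.265642687306725e-05
top 251.7362748265257 221
side 252.47212821397437 13
```

View pics/both1.png

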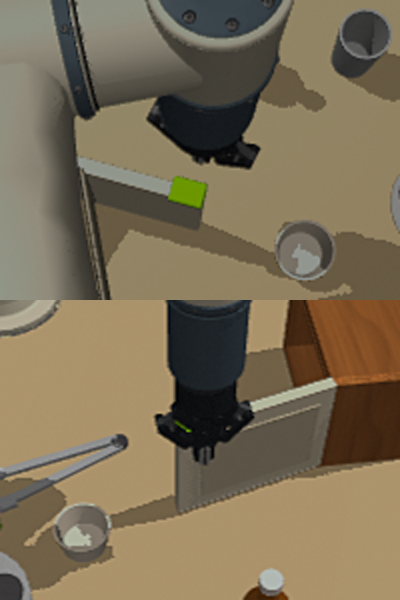

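The top view shows the fingers behind the cap with the cap fully in sight. From the side the gripper hides it. Next is a very slow calibration nudge, tracked with the top camera, to learn the damping and the speed ratio.

Run:
```python
from cell import ctrl
from h import *
phi,_=phi_of(ctrl.camera("top"),np.radians(252))
pt=lambda o:[*(cap(H,phi)-c_(phi)*o),.204]
ctrl.move_l(pt(.034),vel=.05)
t=ctrl.get_clock();ctrl.move_l(pt(.010),vel=.010);print("T",ctrl.get_clock()-t, ctrl.get_ee_pos())
g=phi
for i in range(16):
    t=ctrl.get_clock();p=ctrl.camera("top");v,a=phi_of(p,g);g=v or g;print(round(t,3),v and round(v-PH0,4),a)
    ctrl.dwell(.15)
```

```text
T 2.55 [ 0.60471478 -0.02939163  0.20397965]
8.708 1.7031 223
8.908 1.6979 222
9.108 1.694 221
9.308 1.6911 222
9.508 1.6892 224
9.708 1.6889 225
9.908 1.6889 225
10.108 1.6889 225
10.308 1.6889 225
10.508 1.6889 225
10.708 1.6889 225
10.908 1.6889 225
11.108 1.6889 225
11.308 1.6889 225
11.508 1.6889 225
11.708 1.6889 225
```

Run:
```python
from cell import ctrl
from h import *
phi=1.6889+PH0;c=np.r_[c_(phi),0];e=np.array(ctrl.get_ee_pos());d=(np.r_[cap(H,phi),0]-e)
print("offset",d@c,"along",d[:2]@[np.cos(phi),np.sin(phi)])
for k,vel in((0,.15),(1,.3),(2,.05)):
    t=ctrl.get_clock();g=e-c*.015*(k+1);ctrl.move_l(g,vel=vel);T=ctrl.get_clock()-t;a=np.array(ctrl.get_ee_pos());q=np.array(ctrl.get_qd());ctrl.dwell(.1);b=np.array(ctrl.get_ee_pos())
    print(vel,round(T,4),(a-g)@c*1e3,(b-g)@c*1e3,np.abs(q).max())
g=g+c*.02;q=ctrl.inverse_kinematics(g,ctrl.get_tool_rot());t=ctrl.get_clock();ctrl.set_joints(q);print("sj",ctrl.get_clock()-t,(np.array(ctrl.get_ee_pos())-g)@c*1e3, ctrl.get_clock())
```

```text
offset 0.038453862312670554 along 0.004324825077317983
0.15 0.25 -0.24141860257540013 0.23751691026019267 0.944710691955924
0.3 0.25 0.059075123646919546 0.42969308565030406 0.9228676001267215
0.05 0.45 -0.19074959259021318 0.044607454426280724 0.47335546847972554
sj 0.25 0.5552382120015552 13.4083
```

```bash
sed -i 's/(32,150,60)/(32,140,40)/' h.py
cat > fly.py <<'E'
from cell import ctrl
from h import *
phi=1.6889+PH0;obs=[];log=[]
def see(n,g):
    t=ctrl.get_clock();p=ctrl.camera(n);v,a=phi_of(p,g)
    if v is None: log.append((t,n,None));return
    full=cv2.contourArea(cv2.convexHull(P(p,capbox(H,v)).astype(np.float32)));r=a/full
    log.append((t,n,v-PH0,r))
    if r>.25: obs.append((t,v-(.008 if n=="side" else 0),.005 if r>.8 else .03))
def ang(q,t): d=t-tr; E=np.exp(-d/q[2]); return q[0]-((q[1]+.05)*q[2]*(1-E)-.05*d)
def om(q,t): return (q[1]+.05)*np.exp(-(t-tr)/q[2])-.05
def fit():
    f=lambda q:[(ang(q,t)-v)/s for t,v,s in obs]+[(q[0]-q0[0])/.03,(q[1]-q0[1])/.06,(q[2]-3)/.5]
    return least_squares(f,q0).x
see("top",phi);phi=log[-1][2]+PH0;obs.clear()
pt=lambda o,f=phi,z=.204:np.r_[cap(H,f)-c_(f)*o,z]
ctrl.move_l(pt(.031),vel=.03)
L,vel=.045,.071
e=np.array(ctrl.get_ee_pos());c=np.r_[c_(phi-.06),0]
t0=ctrl.get_clock();ctrl.move_l(e+c*L,vel=vel)
tr=t0+L/vel/2+.03;q0=np.array([phi-.08,.55,3.])
see("top",q0[0]-.25);q=fit()
e=np.array(ctrl.get_ee_pos());c=np.r_[c_(ang(q,tr+.4)),0]
ctrl.move_l(e+c*.03+[0,0,.275-e[2]],vel=.42)
see("side",ang(q,ctrl.get_clock()));q=fit();th=None;k=0
while 1:
    t=ctrl.get_clock()
    a=ang(q,t)-PH0;w=om(q,t)
    if w<.025 or a<.07 or t-tr>9: break
    e=np.array(ctrl.get_ee_pos());far=np.hypot(*(e[:2]-cap(H,q[0]*0+ang(q,t))))
    T=.3 if far>.04 else .1
    x=np.r_[cap(H,ang(q,t+T+.09)),.275];d=np.linalg.norm(x-e)
    if d>.002: ctrl.move_l(x,vel=max(d/T,.02))
    else: ctrl.dwell(.1)
    log.append((round(t,2),"seg",round(a,3),round(w,3),round(far*1e3,1)))
    k+=1
    if k%2 or k<3: see("side",ang(q,ctrl.get_clock()));q=fit()
t=ctrl.get_clock();print("q",q[0]-PH0,q[1:],"tr",tr,"end",t,ang(q,t)-PH0,om(q,t))
ctrl.move_l(np.r_[ctrl.get_ee_pos()[:2],.30],vel=.2)
for l in log: print(*[round(float(x),3) if not isinstance(x,str) and x is not None else x for x in l])
p=ctrl.camera("side");cv2.imwrite("pics/side2.png",p["img"]);print(phi_of(p,ang(q,t)),ctrl.get_clock())
E
python3 fly.py
```

```text
q 1.577799543401221 [0.65456972 2.27256079] tr 15.046901408450703 end 20.175 0.40069161565877787 0.023777854319088618
13.408 top 1.689 0.939
15.483 top 1.32 0.926
15.867 side 1.183 0.177
15.92 seg 1.11 0.45 82.0
16.367 side 0.946 0.836
16.42 seg 0.92 0.359 5.9
16.667 side 0.851 0.836
16.72 seg 0.825 0.309 7.2
16.967 side 0.768 0.827
17.02 seg 0.744 0.26 5.9
17.27 seg 0.683 0.231 3.3
17.517 side 0.647 0.808
17.57 seg 0.627 0.189 3.3
17.82 seg 0.583 0.165 2.2
18.067 side 0.559 0.807
18.12 seg 0.542 0.135 2.5
18.37 seg 0.511 0.116 1.3
18.617 side 0.496 0.793
18.67 seg 0.479 0.096 2.2
18.92 seg 0.457 0.081 0.8
19.175 side 0.454 0.833
19.23 seg 0.441 0.062 0.3
19.48 seg 0.427 0.05 0.6
19.725 side 0.422 0.797
19.77 seg 0.414 0.038 0.9
20.02 seg 0.406 0.028 0.3
20.125 side 0.409 0.807
(np.float64(2.978145266527858), np.int32(97)) 20.5
```

Hover held from about 16.3 to 19.7 s, over 3 s above 0.04 rad/s. The door rests near 0.40 rad. Now ease it home.

```bash
cat > home.py <<'E'
from cell import ctrl
from h import *
g=PH0+.40;R=tool(PH0+.15,-1)
a=cap(H,g)-c_(g)*.055
ctrl.move_to([*a,.30],R);ctrl.move_l([*a,.204],vel=.15)
def see(g,n="top"):
    p=ctrl.camera(n);v,ar=phi_of(p,g);print(n,round(ctrl.get_clock(),2),v and round(v-PH0,4),ar);return p,v
p,v=see(g);cv2.imwrite("pics/top3.png",p["img"]);p2,v2=see(g,"side");v=v or v2
x=np.r_[cap(H,v)-c_(v)*.034,.204];ctrl.move_l(x,vel=.03)
e=PH0+.10;x=np.r_[cap(H,e)-c_(e)*.030,.204]
print("hit",ctrl.move_l(x,vel=.03,max_force=6),ctrl.get_force())
g=v-.2
for i in range(8):
    p,w=see(g);g=w or g;ctrl.dwell(.3)
see(g,"side");cv2.imwrite("pics/top4.png",p["img"])
E
python3 home.py
```

```text
top 22.64 None 0
side 22.69 0.3952 93
hit False [0.15913321 0.26622237 0.46920799]
top 26.1 None 0
top 26.45 None 0
top 26.8 None 0
top 27.15 None 0
top 27.5 None 0
top 27.85 None 0
top 28.2 None 0
top 28.55 None 0
side 28.9 0.0132 81
```

View pics/side2.png

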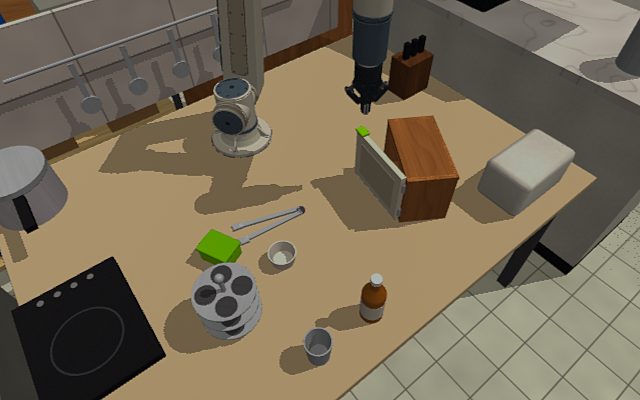

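View pics/top4.png

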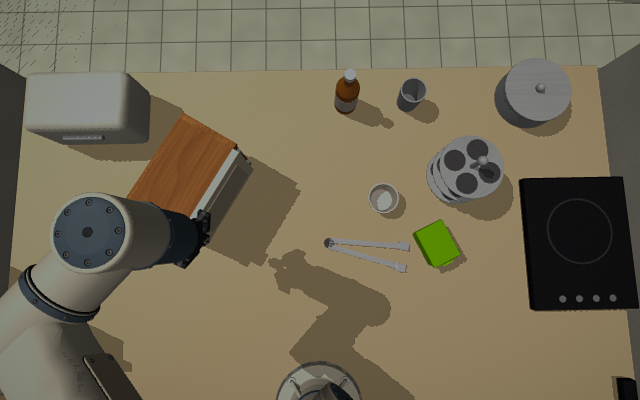

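The side view after the flight shows the fingertips (367,107) above the cap (362,131). The top view shows the door flush with the cabinet front and the bystanders unmoved. I'll confirm with one gentle force-limited press, then back away.

Run:
```python
from cell import ctrl
from h import *
e=np.array(ctrl.get_ee_pos());c=np.r_[c_(PH0),0]
o=lambda:(np.r_[cap(H,PH0),0]-np.array(ctrl.get_ee_pos()))@c
print("offset",o());print(ctrl.move_l(e+c*(o()-.018),vel=.008,max_force=2),"offset",o(),ctrl.get_force())
ctrl.move_l(np.array(ctrl.get_ee_pos())-c*.05,vel=.05)
x=np.array(ctrl.get_ee_pos());ctrl.move_l(x-c*.03+[0,0,.12],vel=.2);ctrl.dwell(1)
for n in("side","top"):
    p=ctrl.camera(n);v,a=phi_of(p,PH0);print(n,v and v-PH0,a);cv2.imwrite(f"pics/{n}5.png",p["img"])
print(ctrl.get_clock())
```

```text
offset 0.05176737577747895
True offset 0.030792129771874868 [-0.73946921  0.01171788  0.87139407]
side 0.0160259919407002 94
top 0.01593978160953613 60
34.45
```

```bash
python3 -c "
from cell import ctrl;print(ctrl.close_job())"
```

```text
the job is handed in; nothing more can be done
None
```

The job is handed in: by my tracking the fingertips hovered over the cap for about 3.3 s, only slightly more than needed, then I eased the door shut against its stop without a slam and saw nothing else disturbed; no verdict came back.

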